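# Date-stamp a carton in the guarded bench press

## Task

Date-stamp the carton that lies part-way in the bench press: push it with the fingertips along the guide rails until it is fully home against the back stop, then reach down through the window in the yellow guard, press the red lever paddle all the way down, keep it fully down for at least one second and let it come back up. Do not touch the yellow guard or its window edge (it trips the safety switch), do not pick up or lift the carton, do not bring the stamp down before the carton is home, and leave the things round the press alone.

Things in the scene. Friction and masses are not known exactly. Their poses are not given: they have to be found in the camera images.
- press: grey bench stamp press, fixed, bed 270 mm long (x), 150 mm wide (y). Origin on the bench, in the middle of its width; x points along the guide rails into the press, away from its open front; y left, z up. The steel bed the carton slides on lies at z = 12 mm from x = -143 mm. Guide rails (top z = 30 mm): inner faces at y = +-37.5 mm from x = -97 mm to the stop, flared mouths to x = -125 mm
- stop (a point): middle of the upright steel face of the back stop between the rails, at press x = 56 mm, z = 27 mm; axes as the press. The carton is home when its far end touches this face (carton origin then at x = -9 mm in the press's frame)
- guard: yellow sheet-metal guard hood over the press, fixed, same origin and axes as the press: x from -20 to 126 mm, y from -70 to 70 mm, top at z = 127 mm. Open at the front below z = 92 mm (the carton goes in there), slotted sides, and one rectangular window in its top. It must not be touched
- window (a point): centre of the window in the guard's top, at the level of the upper edge of its black trim (z = 126.5 mm). Clear opening inside the trim: 68 mm along the press's x and 76 mm along its y. Axes as the press
- paddle (a point): centre of the top face of the red ribbed lever paddle, 42 mm (x) by 46 mm (y), at rest 10.5 mm below the window's upper edge and directly under the window's middle. It sinks about 18 mm to its stop, moving straight down to within 3 mm; a spring pushes it back up. Pressing takes about 2 N at first and about 9 N at the stop. Rigid at the stop
- press_lever (a joint): lever angle: 0 up at rest, 0.24 rad fully down at its stop. The lever drives the stamp down; it springs back to 0 when let go
- stamp: rubber stamp, 24 x 44 mm, under the guard at press x = 36 mm; origin at the centre of its lower face, 13 mm above a carton on the bed while the lever is up. It is spring-mounted and meets the carton some 0.18 rad down the lever's travel
- carton: brown cardboard carton in the guide rails, closed and stiff, 130 mm long by 66 mm wide by 45 mm high, 60 to 130 g, loose. Origin at the centre of its underside; its long sides lie along the press's x (its own axes are turned 4 degrees from its sides). At the start its far end is 38 to 60 mm short of the stop; it slides with under 1.5 N. When home, 54 mm of it stands out in front of the guard
- waiting_carton: brown carton, 100 x 55 x 40 mm, loose on the bench to the left of the press, waiting its turn; origin at the centre of its underside. Leave alone
- label_roll: white roll of blank labels, 99 mm across, 60 mm high, loose on the bench to the right of the press; origin at the centre of its underside. Leave alone
- marker_red: white marker with a red cap, about 140 mm long, 18 mm thick, lying loose on the bench to the right of the press's front; origin at its middle, underside. Leave alone
Not all that is in view belongs to the job. Leave any black or purple look-alike of the carton alone.

How it is judged:
By the outcome, as a careful person would: the job done as asked, in the order asked, and still so for the second after the job is handed in, with the robot touching nothing.
It also fails if it takes over 45 s, if anything falls off the work surface, if the arm or the gripper's body presses on something with over 40 N, if the wrist force passes 120 N, or if a joint passes its speed limit or range.

## Robot

A 6-joint arm with a two-finger parallel gripper is mounted at the origin on a cart in front of the work surface, level with it; the furniture and walls round the work are solid. World frame = base frame: x ahead of the robot, y to its left, z up, the work surface at z = 0. Lengths are in m, angles in rad, forces in N, time in s.
With the tool pointing down it reaches from about 0.3 to 0.775 m from the base axis. Payload 14.6 kg.
Tool frame: the origin (TCP) lies at the very end of the fingers, on their centre line; the grasp point (between the pads) lies 19 mm behind it; z points along the fingers, y is the direction in which the jaws open and shut (so a half turn about z gives the same grasp; the last joint's range is limited). The gripper opens to 94 mm and grips with 3 to 60 N. Pads are 16 mm wide; open, the fingers measure 119 mm over their backs; the gripper's body (75 mm by 177 mm) begins 78 mm behind the grasp point.
Start: joints at [1.041, 0.3, 1.521, -0, 1.321, -0.067], TCP at [0.246, 0.492, 0.205] pointing down, gripper open.
Joint ranges: [-3.03, 3.03], [-0.79, 2.21], [0.23, 2.52], [-1.04, 4.18], [0, 3.07], [-2.55, 2.55]. Speed limits (rad/s): [2.22, 2.22, 2.57, 3.14, 3.14, 3.14].

## Interface

Orientations are given as a rotation vector (axis times angle).
In Python, from cell import arm, optics, job gives the robot as it stands. The module is installed in compiled form; this text tells all that it offers.
- The arm moves only by the shell command python3 -m inch 'ROWS'. ROWS is a JSON object of lists of equal length, an entry for each row: "grip": the finger opening in m, from 0 to 0.094; "travel": the shift along the tool's x, y, z in m, a list of three; "delta_rot": the turn, a rotation vector about the tool's x, y, z in rad, a list of three. In form: {"grip": [grip, ...], "travel": [[x, y, z], ...], "delta_rot": [[wx, wy, wz], ...]}. A call has 1 to 8 rows; each row is the pose to reach, as a shift and turn from the pose commanded when the call began, along the tool's axes at that moment; what a row does not reach only later rows make up. A row lasts 1/10 s, in which the tool goes at most 50 mm and 8.59 degrees, less where a joint would pass 70% of its speed; a pose out of reach is approached as far as the arm can. A call with a gripper value outside its range is refused whole. The fingers move at their own pace and stop on an object; the grip force is fixed at half the most. Time passes only in rows, so rows that repeat a pose let the fingers close. It gives the time, the measured TCP pose, the force and the opening at its end, in the units of the state.
- arm.state(): the state, without advancing time (a new reading comes with each control period).
- optics.get_image(name): name is "scene" or "top"; returns a dict with "image" (480x640x3 uint8, red, green, blue), "vfov" (degrees; the focal length in pixels is half the picture's height over the tangent of half this angle, whatever the lens; pixels are square), "cx", "cy" (the principal point, pixels), "distortion" ([k1, k2, p1, p2, k3] as OpenCV has them; the pictures are not rectified), "R" (3x3) and "t" (3): a world point X has camera coordinates R X + t. Camera axes: x right, y down, z forward; pixel columns grow to the right and rows downward; lengths in m; the calibration is good to about 2 mm. A picture is of the moment at which its call begins. There is no depth.
- job.sign_off(): hands the job in, once; it reports no verdict.
The state is a dict: "time_s": time; "q": joint angles; "qd": joint speeds; "joint_torque": joint torques, N m; "tcp_pos": TCP position; "ee_rot": TCP orientation; "ft_force": force on the tool from outside, world axes, zero at the start; "wrist_torque": the same for the moment, N m; "gripper_width": finger opening in m.
Only numpy, scipy, OpenCV 4.12 (cv2) and the standard library are available. Lean on these libraries where they do the work, as an engineer would, in place of code of your own. Each camera call takes 0.05 s, during which the arm holds its last target.

## Working session

There is one attempt and no reset: what is moved stays moved. The work goes in short steps, Python scripts to look and compute and a shell command to move; the robot and the scene stay as the last step left them, time stands still between calls to the robot, and variables do not carry over. Pictures are saved under pics/ and viewed, and the job is handed in when it is done.

```bash
mkdir -p pics
python3 - <<'E'
from cell import arm, optics, job
import cv2,pickle,numpy as np
s=arm.state();print(s)
d={}
for n in("scene","top"):
    im=optics.get_image(n);d[n]=im
    cv2.imwrite(f"pics/{n}0.png",im["image"][:,:,::-1])
    print(n,{k:v for k,v in im.items() if k!="image"})
pickle.dump(d,open("im0.pkl","wb"))
E
```

```text
{'time_s': 0.0, 'q': array([ 1.04142937e+00,  3.00496572e-01,  1.52159774e+00, -1.07253277e-05,
        1.32074915e+00, -6.66070624e-02]), 'qd': array([-0.00089029,  0.00070356, -0.00056362,  0.0004184 ,  0.0006137 ,
        0.00018445]), 'joint_torque': array([ 9.24946153e-05, -5.31798184e+01, -3.52744710e+01,  7.07867648e-02,
        2.43159255e-02, -1.38384867e-04]), 'tcp_pos': array([0.24539554, 0.49190309, 0.20486533]), 'ee_rot': array([-7.20346768e-01, -3.05752457e+00,  1.88275846e-03]), 'ft_force': array([ 0.51649159, -0.77193724,  0.33583127]), 'wrist_torque': array([ 0.01015434,  0.00518194, -0.026255  ]), 'gripper_width': 0.09413995979625589}
scene {'vfov': 44.258377861919975, 'cx': 321.9094925674586, 'cy': 236.34798025310047, 'distortion': array([-0.06598073,  0.        ,  0.        ,  0.        ,  0.        ]), 'R': array([[ 0.83496179, -0.55015518,  0.01296464],
       [-0.25363537, -0.40563214, -0.87814103],
       [ 0.48837272,  0.72992592, -0.47822615]]), 't': array([-0.38993133,  0.27014639,  0.80060286])}
top {'vfov': 53.94641349860656, 'cx': 326.79913036955634, 'cy': 240.53122438462498, 'distortion': array([-0.09515691,  0.        ,  0.        ,  0.        ,  0.        ]), 'R': array([[ 0.02348804, -0.99966946,  0.01045432],
       [-0.99664616, -0.02423439, -0.07816095],
       [ 0.07838847, -0.00858341, -0.99688594]]), 't': array([0.0794411 , 0.53970163, 0.98565766])}
```

View pics/scene0.png

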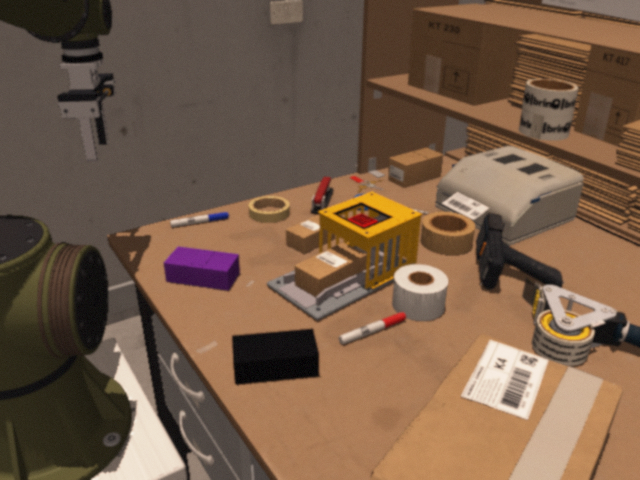

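View pics/top0.png

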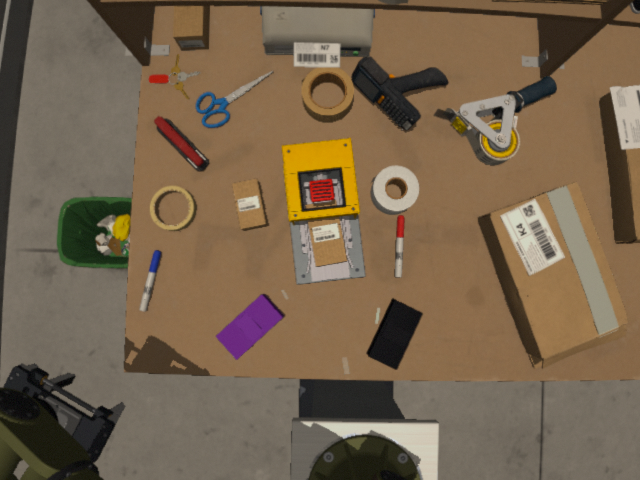

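Candidates for the carton: brown carton in the rails (top 328,243), waiting carton (250,204), purple one (250,325), black one (395,333). By its description it is the brown one in the rails at (328,243). I'll check that in a close crop.

Run:
```python
import cv2,pickle
d=pickle.load(open("im0.pkl","rb"))
c=d["top"]["image"][130:290,270:430,::-1]
cv2.imwrite("pics/c_top.png",cv2.resize(c,None,fx=3.7,fy=3.7,interpolation=cv2.INTER_CUBIC))
c=d["scene"]["image"][180:320,260:430,::-1]
cv2.imwrite("pics/c_scene.png",cv2.resize(c,None,fx=4,fy=4,interpolation=cv2.INTER_CUBIC))
```

```text
(no output)
```

View pics/c_top.png

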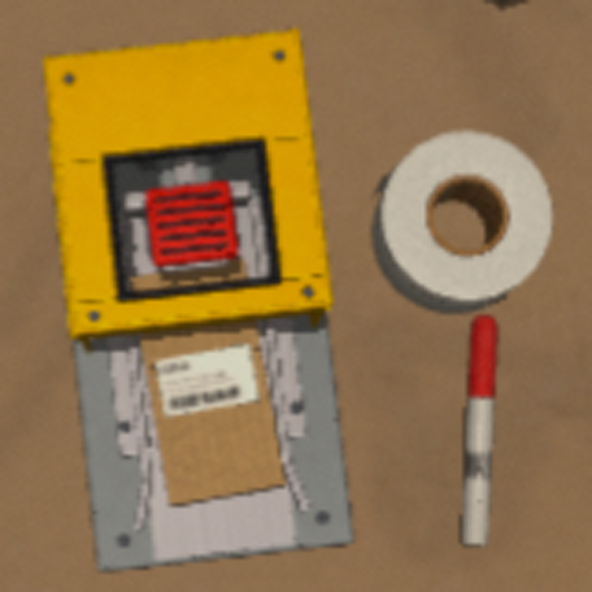

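View pics/c_scene.png

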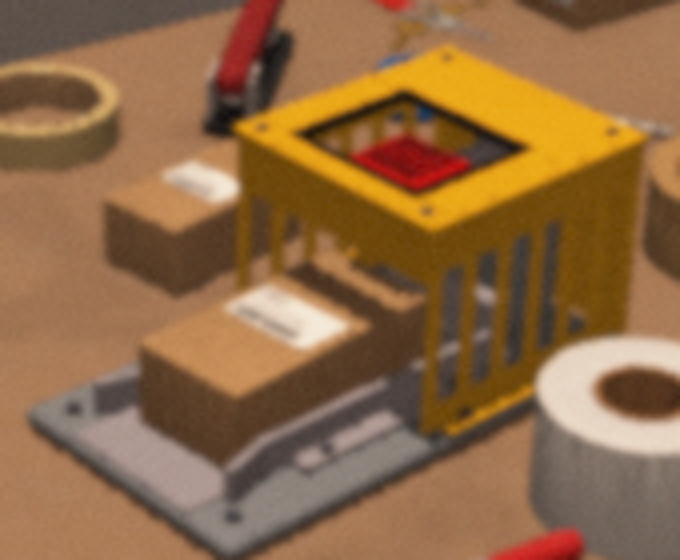

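```bash
cat > h.py <<'E'
import numpy as np,cv2,pickle
from scipy.optimize import least_squares
def K(c):
    f=240/np.tan(np.radians(c["vfov"])/2); return np.array([[f,0,c["cx"]],[0,f,c["cy"]],[0,0,1]])
def proj(c,X):
    p,_=cv2.projectPoints(np.atleast_2d(X).astype(float),cv2.Rodrigues(c["R"])[0],c["t"],K(c),c["distortion"]);return p[:,0]
def onz(c,px,z):
    n=cv2.undistortPoints(np.array(px,float).reshape(-1,1,2),K(c),c["distortion"])[:,0]
    d=np.c_[n,np.ones(len(n))]@c["R"]; o=-c["R"].T@c["t"]
    return o+d*((z-o[2])/d[:,2])[:,None]
def w(p,L):
    L=np.atleast_2d(L);c,s=np.cos(p[2]),np.sin(p[2])
    return np.c_[p[0]+c*L[:,0]-s*L[:,1],p[1]+s*L[:,0]+c*L[:,1],L[:,2]]
def loc(p,W):
    W=np.atleast_2d(W);c,s=np.cos(p[2]),np.sin(p[2]);d=W[:,:2]-p[:2]
    return np.c_[c*d[:,0]+s*d[:,1],-s*d[:,0]+c*d[:,1],W[:,2]]
T=lambda a:np.array(a,float)/3.7+[270,130]
S=lambda a:np.array(a,float)/4+[260,180]
E
python3 - <<'E'
from h import *
d=pickle.load(open("im0.pkl","rb"))
G=np.array([[.126,.07,.127],[.126,-.07,.127],[-.02,-.07,.127],[-.02,.07,.127]])
ut=T([[45,60],[299,31],[330,303],[71,336]]);us=S([[447,47],[645,138],[432,230],[238,130]])
ft=lambda p:(proj(d["top"],w(p,G))-ut).ravel()
fs=lambda p:(proj(d["scene"],w(p,G))-us).ravel()
for f in(ft,fs,lambda p:np.r_[ft(p),fs(p)]):
    r=least_squares(f,[.45,0,0]);print(r.x,np.round(r.fun,1))
p=r.x
np.save("p.npy",p)
print("win top",loc(p,onz(d["top"],T([[114,165],[258,150],[270,275],[128,290]]),.1265)))
print("win scene",loc(p,onz(d["scene"],S([[408,97],[518,147],[413,187],[308,133]]),.1265)))
print("paddle top",loc(p,onz(d["top"],T([[147,190],[230,180],[238,256],[156,267]]),.116)))
print("paddle sc",loc(p,onz(d["scene"],S([[388,137],[470,157],[420,190],[355,157]]),.116)))
print("bed front",loc(p,onz(d["top"],T([[100,570],[352,543]]),.008)))
print("carton front top",loc(p,onz(d["top"],T([[169,506],[283,486]]),.057)),loc(p,onz(d["scene"],S([[138,347],[235,397]]),.057)))
E
```

```text
[0.59572731 0.10126921 0.1365438 ] [-1.7  0.   1.   0.2  1.6  0.3 -0.9 -0.5]
[0.58882858 0.09383591 0.12441871] [-0.3 -0.5  2.   0.4  0.5  0.7 -2.3 -1.6]
[0.59443744 0.100199   0.13177049] [-0.9  0.5  1.9  0.9  2.2  1.2 -0.5 -0.  -0.5 -2.2  1.7 -1.8  1.1 -1.6
 -1.8 -3.4]
win top [[ 0.06704663  0.03778074  0.1265    ]
 [ 0.06700101 -0.03794264  0.1265    ]
 [ 0.00062175 -0.03682066  0.1265    ]
 [ 0.00066048  0.03733301  0.1265    ]]
win scene [[ 0.06224035  0.0321202   0.1265    ]
 [ 0.06409626 -0.04027328  0.1265    ]
 [-0.00293342 -0.03779706  0.1265    ]
 [-0.00266958  0.03380925  0.1265    ]]
paddle top [[ 0.05417889  0.02206277  0.116     ]
 [ 0.05486137 -0.02209338  0.116     ]
 [ 0.01402509 -0.02184272  0.116     ]
 [ 0.01280167  0.02165696  0.116     ]]
paddle sc [[ 0.03890018  0.02144746  0.116     ]
 [ 0.05434246 -0.01899443  0.116     ]
 [ 0.01193914 -0.02797703  0.116     ]
 [ 0.01179901  0.01599332  0.116     ]]
bed front [[-0.14266916  0.07308209  0.008     ]
 [-0.14296475 -0.07418835  0.008     ]]
carton front top [[-0.11123916  0.0288067   0.057     ]
 [-0.10704191 -0.03519404  0.057     ]] [[-0.11618894  0.02229509  0.057     ]
 [-0.10954426 -0.03835604  0.057     ]]
```

```bash
cat > ov.py <<'E'
from h import *
d=pickle.load(open("im0.pkl","rb"))
def draw(p,wx,name):
    for n,(x0,y0,ww,hh,sc) in {"top":(270,130,160,160,3.7),"scene":(260,180,170,140,4)}.items():
        im=cv2.resize(d[n]["image"][y0:y0+hh,x0:x0+ww,::-1],None,fx=sc,fy=sc,interpolation=cv2.INTER_CUBIC)
        def poly(L,col,cl=True):
            q=((proj(d[n],w(p,L))-[x0,y0]+.5)*sc).astype(int);cv2.polylines(im,[q],cl,col,1)
        poly([[.126,.07,.127],[.126,-.07,.127],[-.02,-.07,.127],[-.02,.07,.127]],(255,0,0))
        poly([[-.02,.07,.127],[-.02,.07,.012],[-.02,-.07,.012],[-.02,-.07,.127]],(255,0,0),False)
        a,b=.034,.038
        poly([[wx+a,b,.1265],[wx+a,-b,.1265],[wx-a,-b,.1265],[wx-a,b,.1265]],(0,255,0))
        a,b=.021,.023
        poly([[wx+a,b,.116],[wx+a,-b,.116],[wx-a,-b,.116],[wx-a,b,.116]],(255,255,0))
        poly([[-.143,.075,.01],[-.143,-.075,.01],[.127,-.075,.01],[.127,.075,.01]],(255,0,255))
        for s in(1,-1): poly([[-.097,.0375*s,.03],[.05,.0375*s,.03]],(255,255,255),False)
        cv2.imwrite(f"pics/{name}_{n}.png",im)
E
python3 - <<'E'
from ov import *
# joint fit
G=[[.126,.07,.127],[.126,-.07,.127],[-.02,-.07,.127],[-.02,.07,.127]]
ut=T([[45,60],[299,31],[330,303],[71,336]]);us=S([[447,47],[645,138],[432,230],[238,130]])
wt=T([[114,165],[258,150],[270,275],[128,290]]);ws=S([[408,97],[518,147],[413,187],[308,133]])
pt=T([[147,190],[230,180],[238,256],[156,267]])
bt=T([[100,570],[352,543]])
bs=S([[30,415],[230,555]])
R=lambda wx,a,b,z:np.array([[wx+a,b,z],[wx+a,-b,z],[wx-a,-b,z],[wx-a,b,z]])
B=[[-.143,.075,.01],[-.143,-.075,.01]]
def f(v,top=1,sc=1):
    p,wx=v[:3],v[3];o=[]
    if top: o+=[proj(d["top"],w(p,L))-u for L,u in((G,ut),(R(wx,.034,.038,.1265),wt),(R(wx,.021,.023,.116),pt),(B,bt))]
    if sc: o+=[proj(d["scene"],w(p,L))-u for L,u in((G,us),(R(wx,.034,.038,.1265),ws),(B,bs))]
    return np.concatenate(o).ravel()
for a in((1,0),(0,1),(1,1)):
    r=least_squares(f,[.59,.1,.13,.033],args=a,loss="soft_l1");print(a,r.x,r.cost,w(r.x,[[r.x[3],0,.1265]]))
    draw(r.x[:3],r.x[3],f"ov{a[0]}{a[1]}")
print(np.round(f(r.x).reshape(-1,2),1))
E
```

```text
(1, 0) [0.59546019 0.10035043 0.13646921 0.03287233] 5.1264076864564645 [[0.62802689 0.10482258 0.1265    ]]
(0, 1) [0.59103452 0.09548027 0.129102   0.03332679] 7.612628885494674 [[0.62408396 0.09977088 0.1265    ]]
(1, 1) [0.59463475 0.09982973 0.13244956 0.0333873 ] 19.605755404736843 [[0.62772962 0.10423895 0.1265    ]]
[[-0.8  0.4]
 [ 2.   0.8]
 [ 2.3  1. ]
 [-0.2 -0.1]
 [ 0.  -0.2]
 [ 0.2 -0.3]
 [ 0.9  0.5]
 [-0.1  0.6]
 [-0.3 -0.1]
 [ 0.7  0.1]
 [ 0.9  0.7]
 [-0.5  0.2]
 [-0.7  0.2]
 [ 0.7 -0.1]
 [-0.4 -2.2]
 [ 1.9 -1.8]
 [ 1.4 -1.6]
 [-1.6 -3.3]
 [-0.1 -1.7]
 [ 0.5 -0.9]
 [ 1.2 -0.3]
 [-0.5 -1. ]
 [-0.8 -2.3]
 [ 0.4 -1.3]]
```

View pics/ov10_top.png

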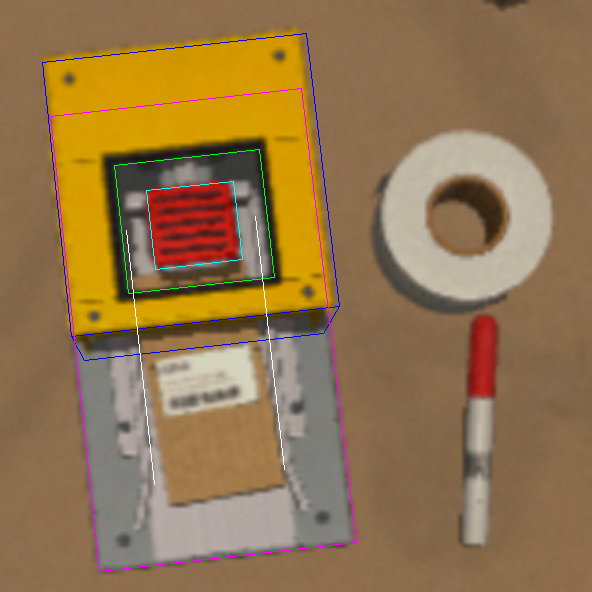

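View pics/ov01_scene.png

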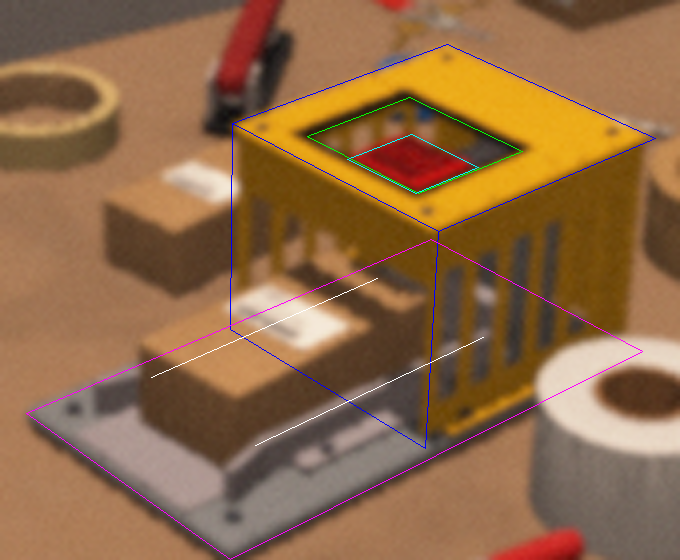

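View pics/ov10_scene.png

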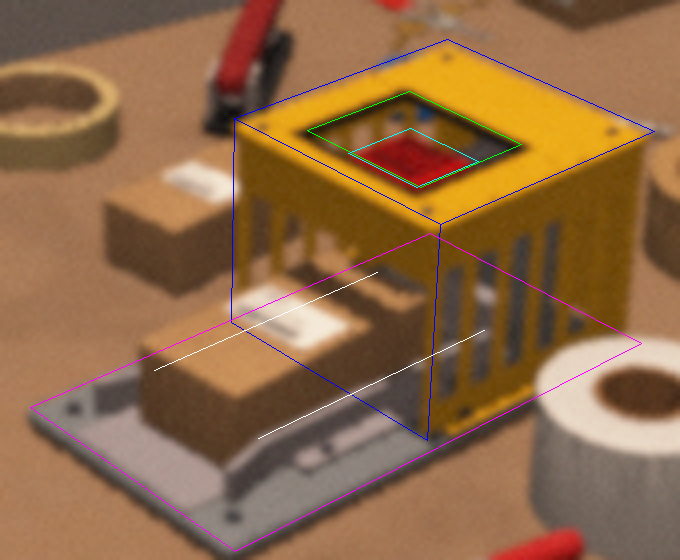

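```bash
cat >> h.py <<'E'
from scipy.spatial.transform import Rotation as Ro
P=np.array([.5947,.0995,.134]);WX=.033
def goal(L,yaw=None):
    "shift/turn in tool axes from current pose to local press point L, tool down, tool x along +-press x"
    from cell import arm
    s=arm.state();R=Ro.from_rotvec(s["ee_rot"]);g=w(P,L)[0]
    for sg in(1,-1):
        x=sg*np.array([np.cos(P[2]),np.sin(P[2]),0]);z=np.array([0,0,-1.]);M=np.c_[x,np.cross(z,x),z]
        r=(R.inv()*Ro.from_matrix(M)).as_rotvec()
        if np.linalg.norm(r)<1.7: print("turn",np.round(r,4),"sg",sg)
    print("goal",g,"travel",np.round(R.inv().apply(g-s["tcp_pos"]),4),"now loc",loc(P,s["tcp_pos"]).round(4),"q",s["q"].round(3),"F",s["ft_force"].round(2),"t",s["time_s"],"w",s["gripper_width"])
    print(np.round(R.as_matrix(),3).tolist())
E
python3 -c "
from h import *
goal([-.16,0,.2]);goal([-.16,0,.037])"
```

```text
turn [-1.000e-03 -4.000e-04 -5.968e-01] sg -1
goal [0.43613433 0.07812411 0.2       ] travel [-0.3554 -0.2852  0.0052] now loc [[-0.2937  0.4356  0.205 ]] q [ 1.041  0.3    1.521  0.     1.321 -0.067] F [ 0.    0.2  -0.12] t 0.1 w 0.0939138527922948
[[-0.895, 0.446, -0.001], [0.446, 0.895, -0.001], [0.0, -0.001, -1.0]]
turn [-1.000e-03 -4.000e-04 -5.968e-01] sg -1
goal [0.43613433 0.07812411 0.037     ] travel [-0.3554 -0.285   0.1682] now loc [[-0.2937  0.4356  0.205 ]] q [ 1.041  0.3    1.521  0.     1.321 -0.067] F [ 0.    0.2  -0.12] t 0.1 w 0.0939138527922948
[[-0.895, 0.446, -0.001], [0.446, 0.895, -0.001], [0.0, -0.001, -1.0]]
```

```bash
python3 -m inch '{"grip":[0.025,0.025,0.025,0.025,0.025,0.025,0.025,0.025],"travel":[[-0.04,-0.03,0],[-0.075,-0.06,0],[-0.115,-0.09,0],[-0.15,-0.12,0],[-0.19,-0.15,0],[-0.225,-0.18,0],[-0.265,-0.21,0],[-0.3,-0.24,0]],"delta_rot":[[0,0,-0.075],[0,0,-0.15],[0,0,-0.225],[0,0,-0.3],[0,0,-0.375],[0,0,-0.45],[0,0,-0.525],[-0.001,0,-0.597]]}'; python3 -c "
from h import *
goal([-.16,0,.2]);goal([-.16,0,.037])"
```

```text
time_s: 0.9
tcp_pos: [0.4073, 0.1414, 0.2054]
ee_rot: [-0.215, 3.134, 0.001]
ft_force: [1.1, 0.8, -0.1]
gripper_width: 0.0332
turn [0.0009 0.0004 0.0033] sg -1
goal [0.43613433 0.07812411 0.2       ] travel [-0.0199 -0.0667  0.0054] now loc [[-0.1801  0.0666  0.2054]] q [ 2.490e-01  3.100e-02  1.835e+00  1.000e-03  1.276e+00 -1.460e+00] F [ 1.11  0.77 -0.09] t 0.9 w 0.03323053825262472
[[-0.991, -0.137, 0.0], [-0.137, 0.991, 0.001], [-0.0, 0.001, -1.0]]
turn [0.0009 0.0004 0.0033] sg -1
goal [0.43613433 0.07812411 0.037     ] travel [-0.0198 -0.0668  0.1684] now loc [[-0.1801  0.0666  0.2054]] q [ 2.490e-01  3.100e-02  1.835e+00  1.000e-03  1.276e+00 -1.460e+00] F [ 1.11  0.77 -0.09] t 0.9 w 0.03323053825262472
[[-0.991, -0.137, 0.0], [-0.137, 0.991, 0.001], [-0.0, 0.001, -1.0]]
```

```bash
python3 -m inch '{"grip":[0.025,0.025,0.025,0.025,0.025,0.025,0.025],"travel":[[-0.008,-0.035,0.02],[-0.016,-0.067,0.05],[-0.02,-0.067,0.09],[-0.02,-0.067,0.13],[-0.02,-0.067,0.155],[-0.02,-0.067,0.168],[-0.02,-0.067,0.168]],"delta_rot":[[0,0,0.003],[0,0,0.003],[0,0,0.003],[0,0,0.003],[0,0,0.003],[0,0,0.003],[0,0,0.003]]}'
python3 - <<'E'
from h import *
goal([-.12,0,.037])
from cell import optics
for n,(x0,y0,ww,hh) in {"top":(270,130,160,160),"scene":(260,180,170,140)}.items():
    im=optics.get_image(n)["image"][y0:y0+hh,x0:x0+ww,::-1]
    cv2.imwrite(f"pics/a_{n}.png",cv2.resize(im,None,fx=4,fy=3.7 if n=="top" else 4,interpolation=cv2.INTER_CUBIC))
E
```

```text
time_s: 1.6
tcp_pos: [0.4345, 0.0797, 0.0357]
ee_rot: [0.206, -3.131, -0.001]
ft_force: [0.0, 0.6, -0.0]
gripper_width: 0.0252
turn [ 0.0011 -0.0034 -0.0029] sg -1
goal [0.47577575 0.08346808 0.037     ] travel [-0.0414 -0.0017 -0.0014] now loc [[-0.1614  0.0018  0.0357]] q [ 9.800e-02  3.010e-01  1.971e+00  1.000e-03  8.730e-01 -1.605e+00] F [ 0.03  0.59 -0.05] t 1.6 w 0.025185756349494957
[[-0.991, -0.131, -0.003], [-0.131, 0.991, 0.001], [0.003, 0.001, -1.0]]
```

View pics/a_scene.png

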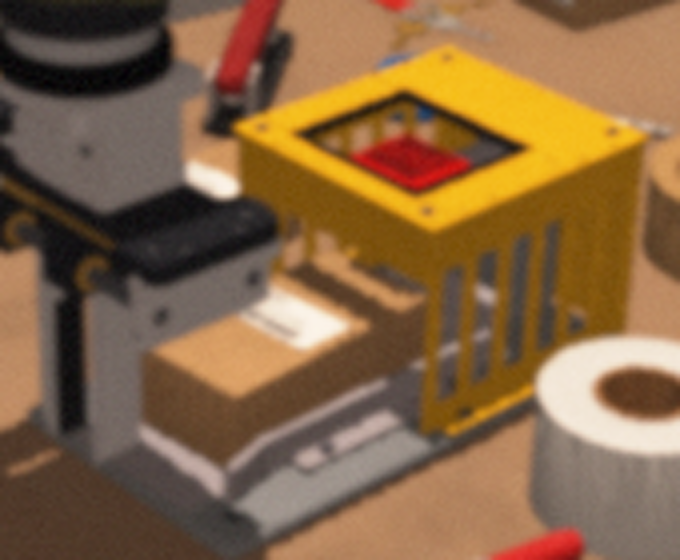

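```bash
python3 -m inch '{"grip":[0.025,0.025,0.025,0.025,0.025,0.025,0.025,0.025],"travel":[[-0.015,-0.002,-0.001],[-0.03,-0.004,-0.001],[-0.036,-0.004,-0.001],[-0.042,-0.004,-0.001],[-0.048,-0.004,-0.001],[-0.054,-0.004,-0.001],[-0.06,-0.004,-0.001],[-0.065,-0.004,-0.001]],"delta_rot":[[0,-0.003,-0.003],[0,-0.003,-0.003],[0,-0.003,-0.003],[0,-0.003,-0.003],[0,-0.003,-0.003],[0,-0.003,-0.003],[0,-0.003,-0.003],[0,-0.003,-0.003]]}'
python3 - <<'E'
from h import *
goal([-.082,0,.037])
from cell import optics
for n,(x0,y0,ww,hh) in {"top":(270,130,160,160),"scene":(260,180,170,140)}.items():
    im=optics.get_image(n)["image"][y0:y0+hh,x0:x0+ww,::-1]
    cv2.imwrite(f"pics/b_{n}.png",cv2.resize(im,None,fx=4,fy=3.7 if n=="top" else 4,interpolation=cv2.INTER_CUBIC))
E
```

```text
time_s: 2.5
tcp_pos: [0.501, 0.0845, 0.0384]
ee_rot: [-0.21, 3.131, 0.002]
ft_force: [-0.8, 1.0, 1.1]
gripper_width: 0.0249
turn [0.0009 0.0032 0.0002] sg -1
goal [0.5134351  0.08854485 0.037     ] travel [-0.0129  0.0024  0.0014] now loc [[-0.0949 -0.0024  0.0384]] q [ 9.400e-02  4.160e-01  1.795e+00  1.000e-03  9.270e-01 -1.611e+00] F [-0.76  1.01  1.09] t 2.5 w 0.02490381598877711
[[-0.991, -0.134, 0.003], [-0.134, 0.991, 0.001], [-0.003, 0.001, -1.0]]
```

View pics/b_scene.png

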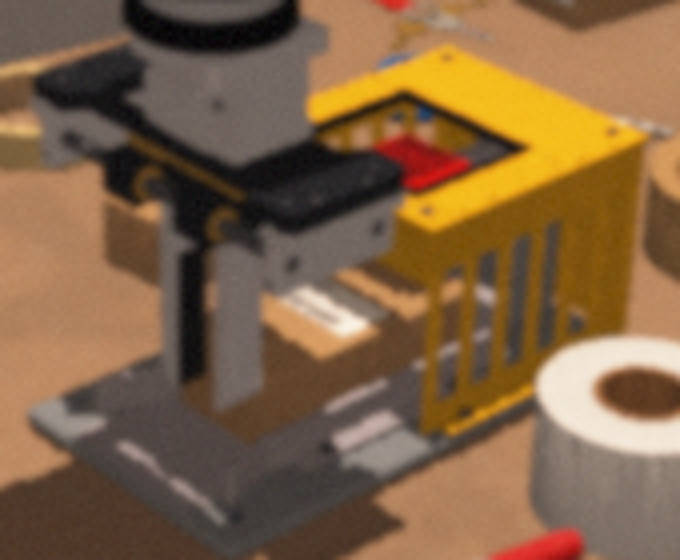

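View pics/b_top.png

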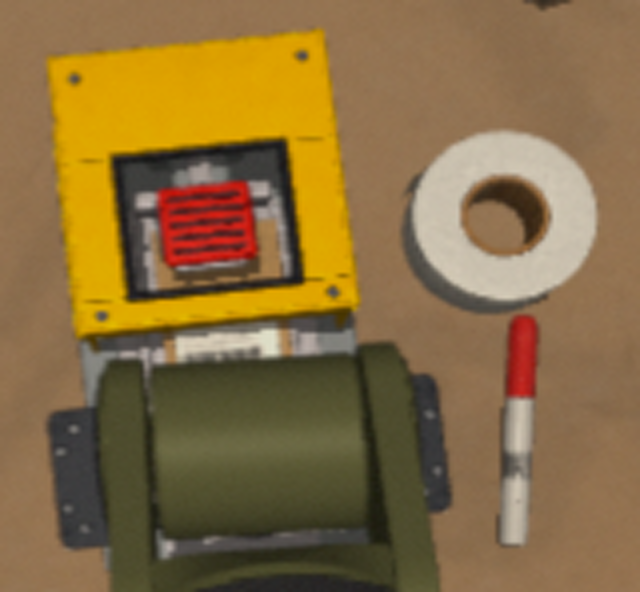

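```bash
python3 -m inch '{"grip":[0.025,0.025,0.025],"travel":[[-0.003,0,0.001],[-0.006,0,0.001],[-0.009,0,0.001]],"delta_rot":[[0,0,0],[0,0,0],[0,0,0]]}'
python3 -m inch '{"grip":[0.025,0.025],"travel":[[-0.001,0,0],[-0.002,0,0]],"delta_rot":[[0,0,0],[0,0,0]]}'
python3 -c "
from h import *
goal([-.082,0,.037])"
```

```text
time_s: 2.9
tcp_pos: [0.5097, 0.0857, 0.0374]
ee_rot: [-0.21, 3.131, 0.002]
ft_force: [-0.5, 0.1, -0.7]
gripper_width: 0.0249
time_s: 3.1
tcp_pos: [0.5116, 0.0859, 0.0375]
ee_rot: [-0.21, 3.131, 0.002]
ft_force: [-0.1, -1.0, -0.5]
gripper_width: 0.025
turn [0.0009 0.0032 0.0002] sg -1
goal [0.5134351  0.08854485 0.037     ] travel [-0.0022  0.0024  0.0005] now loc [[-0.0842 -0.0024  0.0375]] q [ 9.500e-02  4.370e-01  1.765e+00  1.000e-03  9.360e-01 -1.611e+00] F [-0.13 -0.95 -0.47] t 3.1 w 0.025022208495858872
[[-0.991, -0.134, 0.003], [-0.134, 0.991, 0.001], [-0.003, 0.001, -1.0]]
```

```bash
for i in 1 2 3 ; do python3 -m inch '{"grip":[0.025],"travel":[[-0.001,0,0]],"delta_rot":[[0,0,0]]}' | grep -E "tcp|force"; done
```

```text
tcp_pos: [0.5125, 0.086, 0.0374]
ft_force: [-1.2, -0.2, -0.4]
tcp_pos: [0.5135, 0.0861, 0.0374]
ft_force: [-0.7, -0.1, 0.2]
tcp_pos: [0.5146, 0.0863, 0.0374]
ft_force: [1.0, -0.4, 0.1]
```

```bash
for i in 1 2 ; do python3 -m inch '{"grip":[0.025],"travel":[[-0.001,0,0]],"delta_rot":[[0,0,0]]}' | grep -E "tcp|force"; done
```

```text
tcp_pos: [0.5155, 0.0864, 0.0374]
ft_force: [-4.8, -2.2, 1.9]
tcp_pos: [0.5156, 0.0864, 0.0374]
ft_force: [-14.6, -2.4, 11.9]
```

```bash
python3 -m inch '{"grip":[0.025,0.025,0.025,0.025],"travel":[[0.002,0,0],[0.012,0,0],[0.04,0,0],[0.075,0,-0.03]],"delta_rot":[[0,0,0],[0,0,0],[0,0,0],[0,0,0]]}'; python3 -m inch '{"grip":[0.0,0.0,0.0,0.0,0],"travel":[[0.02,0.03,-0.04],[0.02,0.07,-0.08],[0.02,0.11,-0.12],[0.02,0.15,-0.12],[0.02,0.19,-0.12]],"delta_rot":[[0,0,0],[0,0,0],[0,0,0],[0,0,0],[0,0,0]]}'
python3 - <<'E'
from h import *
goal([WX,0,.15])
from cell import optics
d={}
for n,(x0,y0,ww,hh,sc) in {"top":(270,130,160,160,3.7),"scene":(260,180,170,140,4)}.items():
    d[n]=optics.get_image(n)
    im=d[n]["image"][y0:y0+hh,x0:x0+ww,::-1]
    cv2.imwrite(f"pics/e_{n}.png",cv2.resize(im,None,fx=sc,fy=sc,interpolation=cv2.INTER_CUBIC))
pickle.dump(d,open("im1.pkl","wb"))
E
```

```text
time_s: 4.0
tcp_pos: [0.4393, 0.0761, 0.0648]
ee_rot: [0.21, -3.133, -0.002]
ft_force: [-0.0, 0.0, 2.6]
gripper_width: 0.025
time_s: 4.5
tcp_pos: [0.3961, 0.264, 0.1896]
ee_rot: [-0.21, 3.127, 0.005]
ft_force: [0.5, 0.3, -1.1]
gripper_width: 0.0002
turn [ 0.0027  0.0075 -0.    ] sg -1
goal [0.62740417 0.10390878 0.15      ] travel [-0.2075 -0.1896  0.0406] now loc [[-0.1748  0.1895  0.1896]] q [ 0.511  0.144  1.749 -0.     1.24  -1.194] F [ 0.52  0.34 -1.06] t 4.5 w 0.00023724556136675077
[[-0.991, -0.134, 0.007], [-0.134, 0.991, 0.004], [-0.007, 0.003, -1.0]]
```

View pics/e_scene.png

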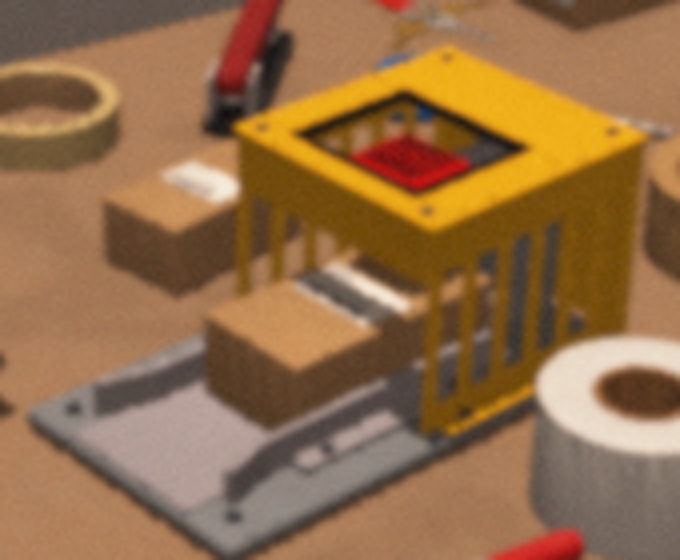

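View pics/e_top.png

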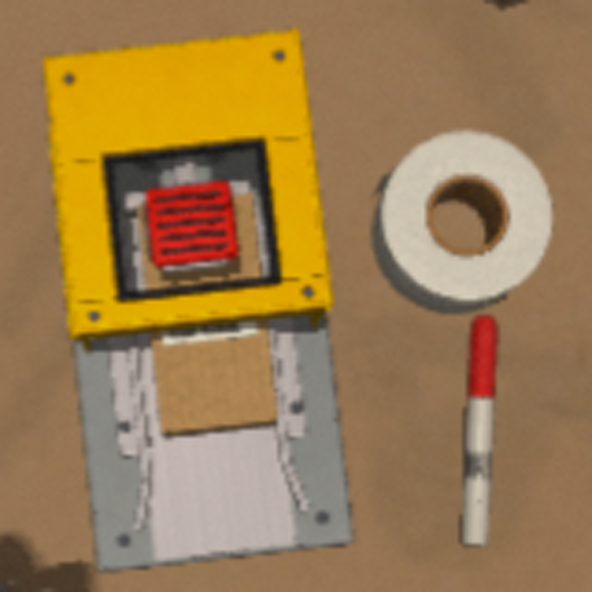

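Run:
```python
from h import *
d=pickle.load(open("im1.pkl","rb"))
P0=np.array([.5955,.1004,.1365]);P1=np.array([.5910,.0955,.1291])
print(loc(P0,onz(d["top"],T([[165,437],[277,423]]),.057)));print(loc(P1,onz(d["scene"],S([[205,317],[297,371]]),.057)))
print(loc(P0,onz(d["top"],T([[100,570],[352,543]]),.01)));print(loc(P1,onz(d["scene"],S([[30,415],[230,555]]),.01)))
```

```text
[[-0.07390145  0.02723276  0.057     ]
 [-0.07313279 -0.03548013  0.057     ]]
[[-0.07124797  0.02726445  0.057     ]
 [-0.06972069 -0.03581892  0.057     ]]
[[-0.14338617  0.0735941   0.01      ]
 [-0.14437633 -0.07338338  0.01      ]]
[[-0.14274762  0.07080903  0.01      ]
 [-0.14148823 -0.07404377  0.01      ]]
```

```bash
python3 -m inch '{"grip":[0,0,0,0,0,0,0,0],"travel":[[-0.03,-0.03,0],[-0.06,-0.06,0],[-0.09,-0.09,0],[-0.12,-0.12,0],[-0.15,-0.15,0],[-0.18,-0.175,0],[-0.208,-0.19,0],[-0.208,-0.19,0]],"delta_rot":[[0,0.001,0],[0,0.002,0],[0,0.003,0],[0.001,0.003,0],[0.001,0.003,0],[0.001,0.003,0],[0.001,0.003,0],[0.001,0.003,0]]}'
python3 - <<'E'
from h import *
goal([WX,0,.135])
from cell import optics
for n,(x0,y0,ww,hh,sc) in {"top":(270,130,160,160,3.7),"scene":(260,120,170,140,4)}.items():
    im=optics.get_image(n)["image"][y0:y0+hh,x0:x0+ww,::-1]
    cv2.imwrite(f"pics/f_{n}.png",cv2.resize(im,None,fx=sc,fy=sc,interpolation=cv2.INTER_CUBIC))
E
```

```text
time_s: 5.4
tcp_pos: [0.6296, 0.0986, 0.1865]
ee_rot: [0.206, -3.134, 0.001]
ft_force: [-1.0, 0.1, 0.4]
gripper_width: 0.0007
turn [-0.0004 -0.0006 -0.0027] sg -1
goal [0.62740417 0.10390878 0.135     ] travel [0.0014 0.0056 0.0515] now loc [[ 0.0344 -0.0055  0.1865]] q [ 0.098  0.511  1.272 -0.     1.36  -1.604] F [-0.96  0.12  0.41] t 5.4 w 0.0006610969280080292
[[-0.991, -0.131, -0.001], [-0.131, 0.991, -0.0], [0.001, -0.0, -1.0]]
```

View pics/f_scene.png

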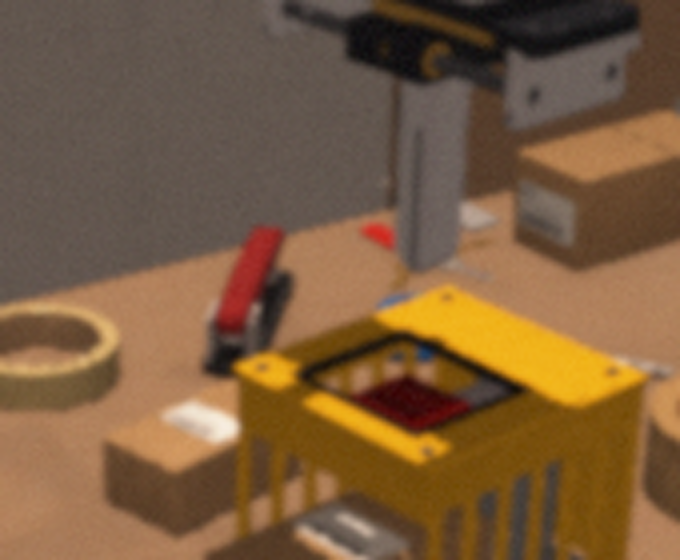

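```bash
python3 -m inch '{"grip":[0,0,0,0],"travel":[[0.001,0.005,0.01],[0.001,0.005,0.035],[0.001,0.005,0.05],[0.001,0.005,0.05]],"delta_rot":[[0,0,-0.002],[0,0,-0.002],[0,0,-0.002],[0,0,-0.002]]}'
python3 - <<'E'
from h import *
goal([WX,0,.098])
from cell import optics
for n,(x0,y0,ww,hh,sc) in {"top":(270,130,160,160,3.7),"scene":(260,120,170,140,4)}.items():
    im=optics.get_image(n)["image"][y0:y0+hh,x0:x0+ww,::-1]
    cv2.imwrite(f"pics/g_{n}.png",cv2.resize(im,None,fx=sc,fy=sc,interpolation=cv2.INTER_CUBIC))
E
```

```text
time_s: 5.9
tcp_pos: [0.6247, 0.1067, 0.1354]
ee_rot: [0.215, -3.131, 0.0]
ft_force: [-0.5, -0.4, -0.6]
gripper_width: 0.0008
turn [ 0.0001 -0.0037  0.003 ] sg -1
goal [0.62740417 0.10390878 0.098     ] travel [-0.0024 -0.0032  0.0374] now loc [[0.0307 0.0032 0.1354]] q [ 0.111  0.548  1.338 -0.     1.26  -1.596] F [-0.46 -0.36 -0.57] t 5.9 w 0.0007860934636021014
[[-0.991, -0.137, -0.004], [-0.137, 0.991, -0.0], [0.004, 0.0, -1.0]]
```

View pics/g_scene.png

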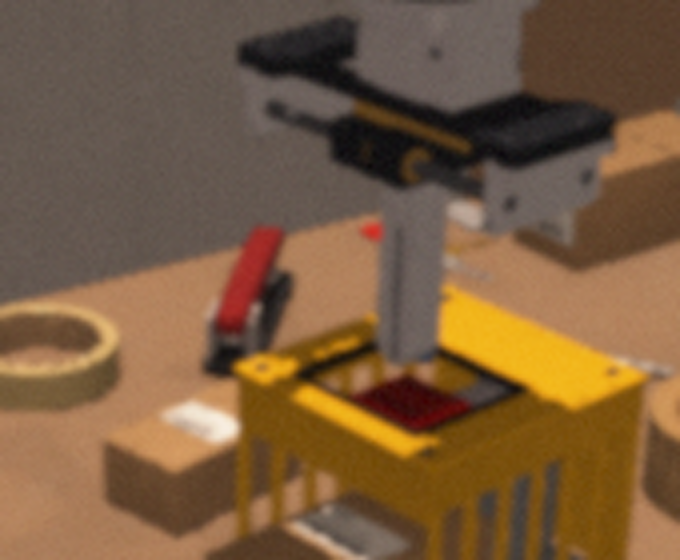

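Run:
```python
from h import *
d=pickle.load(open("im0.pkl","rb"))
g=np.array([[.6247,.1067,.1354]])
for n in("scene","top"): print(n,proj(d[n],g),"win centre in picture:", (S([[408,97],[518,147],[413,187],[308,133]]) if n=="scene" else T([[114,165],[258,150],[270,275],[128,290]])).mean(0), "TCP x,y at window height",proj(d[n],g-[0,0,.009]))
goal([WX,0,.1])
```

```text
scene [[361.30960588 209.73036686]] win centre in picture: [362.9375 215.25  ] TCP x,y at window height [[361.09900102 213.98269181]]
top [[320.96288186 190.17708898]] win centre in picture: [322.02702703 189.45945946] TCP x,y at window height [[320.97152572 191.03802243]]
turn [-0.0001  0.0004  0.0026] sg -1
goal [0.62740417 0.10390878 0.1       ] travel [-0.0008 -0.0028  0.0383] now loc [[0.0321 0.0028 0.1383]] q [ 0.111  0.546  1.334 -0.     1.262 -1.596] F [-0.08 -0.01  0.77] t 6.0 w 0.0003767656484481938
[[-0.991, -0.136, 0.0], [-0.136, 0.991, -0.0], [-0.0, -0.0, -1.0]]
```

```bash
python3 -m inch '{"grip":[0,0,0,0,0,0],"travel":[[-0.001,-0.003,0.008],[-0.001,-0.003,0.016],[-0.001,-0.003,0.022],[-0.001,-0.003,0.028],[-0.001,-0.003,0.034],[-0.001,-0.003,0.036]],"delta_rot":[[0,0,0],[0,0,0],[0,0,0],[0,0,0],[0,0,0],[0,0,0]]}'; python3 -c "
from h import *
goal([WX,0,.098])"
```

```text
time_s: 6.6
tcp_pos: [0.6274, 0.1034, 0.1014]
ee_rot: [0.214, -3.134, 0.0]
ft_force: [-5.8, -1.8, 8.5]
gripper_width: -0.0
turn [-0.0001 -0.0007  0.0022] sg -1
goal [0.62740417 0.10390878 0.098     ] travel [-0.      0.0005  0.0034] now loc [[ 0.033  -0.0005  0.1014]] q [ 0.106  0.585  1.364 -0.     1.194 -1.601] F [-5.85 -1.78  8.48] t 6.6 w -4.147600487359993e-05
[[-0.991, -0.136, -0.001], [-0.136, 0.991, -0.0], [0.001, -0.0, -1.0]]
```

```bash
for i in 1 2 3; do python3 -m inch '{"grip":[0],"travel":[[0,0,0.001]],"delta_rot":[[0,0,0]]}' | grep -E "tcp|force"; done
```

```text
tcp_pos: [0.6275, 0.1034, 0.1008]
ft_force: [-7.2, -2.3, 8.3]
tcp_pos: [0.6275, 0.1034, 0.1001]
ft_force: [-7.5, -2.7, 9.1]
tcp_pos: [0.6275, 0.1034, 0.0992]
ft_force: [-9.4, -1.4, 18.4]
```

```bash
python3 -m inch '{"grip":[0],"travel":[[0,0,0.001]],"delta_rot":[[0,0,0]]}' | grep -E "tcp|force"
```

```text
tcp_pos: [0.6276, 0.1034, 0.0992]
ft_force: [-13.6, -2.9, 24.5]
```

```bash
python3 -m inch '{"grip":[0],"travel":[[0,0,0.001]],"delta_rot":[[0,0,0]]}' | grep -E "time|tcp|force"; python3 -m inch '{"grip":[0,0],"travel":[[0,0,0.0],[0,0,0]],"delta_rot":[[0,0,0],[0,0,0]]}' | grep -E "time|tcp|force"
python3 - <<'E'
from h import *
from cell import optics
for n,(x0,y0,ww,hh,sc) in {"top":(270,130,160,160,3.7),"scene":(260,160,170,140,4)}.items():
    im=optics.get_image(n)["image"][y0:y0+hh,x0:x0+ww,::-1]
    cv2.imwrite(f"pics/k_{n}.png",cv2.resize(im,None,fx=sc,fy=sc,interpolation=cv2.INTER_CUBIC))
E
```

```text
time_s: 7.1
tcp_pos: [0.6277, 0.1034, 0.0991]
ft_force: [-18.7, -2.6, 32.0]
time_s: 7.3
tcp_pos: [0.6276, 0.1034, 0.0992]
ft_force: [-16.3, -1.8, 26.2]
```

View pics/k_scene.png

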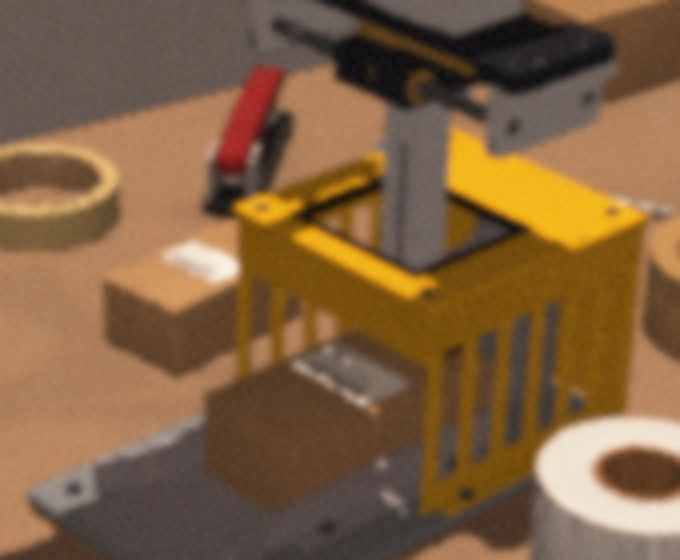

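The paddle is hard on its stop: TCP steady at 99.2 mm with the force rising. The finger stands in the middle of the window and clear of it. Now I'll hold for more than a second.

```bash
for i in 1 2; do python3 -m inch '{"grip":[0,0,0,0,0,0,0,0],"travel":[[0,0,0],[0,0,0],[0,0,0],[0,0,0],[0,0,0],[0,0,0],[0,0,0],[0,0,0]],"delta_rot":[[0,0,0],[0,0,0],[0,0,0],[0,0,0],[0,0,0],[0,0,0],[0,0,0],[0,0,0]]}' | grep -E "time|tcp|force"; done
```

```text
time_s: 8.2
tcp_pos: [0.6276, 0.1034, 0.0992]
ft_force: [-15.7, -2.0, 25.7]
time_s: 9.0
tcp_pos: [0.6276, 0.1034, 0.0992]
ft_force: [-15.5, -2.1, 25.8]
```

Now straight up and away.

```bash
python3 -m inch '{"grip":[0,0,0,0,0,0,0,0],"travel":[[0,0,-0.006],[0,0,-0.014],[0,0,-0.022],[0,0,-0.032],[0,0,-0.05],[0,0,-0.08],[0,0,-0.11],[0,0,-0.11]],"delta_rot":[[0,0,0],[0,0,0],[0,0,0],[0,0,0],[0,0,0],[0,0,0],[0,0,0],[0,0,0]]}'; python3 -m inch '{"grip":[0,0,0,0,0,0,0],"travel":[[0.03,0.03,0],[0.07,0.06,0],[0.1,0.09,0],[0.14,0.12,0],[0.17,0.15,0],[0.2,0.18,0],[0.2,0.18,0]],"delta_rot":[[0,0,0],[0,0,0],[0,0,0],[0,0,0],[0,0,0],[0,0,0],[0,0,0]]}'
python3 - <<'E'
from h import *
from cell import optics
goal([WX,0,.2])
d={}
for n,(x0,y0,ww,hh,sc) in {"top":(270,130,160,160,3.7),"scene":(260,180,170,140,4)}.items():
    d[n]=optics.get_image(n)
    cv2.imwrite(f"pics/zfull_{n}.png",d[n]["image"][:,:,::-1])
    im=d[n]["image"][y0:y0+hh,x0:x0+ww,::-1]
    cv2.imwrite(f"pics/z_{n}.png",cv2.resize(im,None,fx=sc,fy=sc,interpolation=cv2.INTER_CUBIC))
E
```

```text
time_s: 9.8
tcp_pos: [0.629, 0.1037, 0.2115]
ee_rot: [-0.213, 3.127, 0.0]
ft_force: [-0.1, 1.2, 0.6]
gripper_width: 0.0005
time_s: 10.5
tcp_pos: [0.4021, 0.2567, 0.2066]
ee_rot: [0.219, -3.134, -0.0]
ft_force: [-0.4, -0.8, -0.2]
gripper_width: 0.0002
turn [ 0.0003 -0.0003  0.0058] sg -1
goal [0.62740417 0.10390878 0.2       ] travel [-0.2018 -0.1827  0.0065] now loc [[-0.1699  0.1815  0.2066]] q [ 0.491  0.136  1.718  0.     1.288 -1.22 ] F [-0.35 -0.85 -0.23] t 10.5 w 0.00024505903652800507
[[-0.99, -0.139, -0.0], [-0.139, 0.99, 0.0], [0.0, 0.0, -1.0]]
```

View pics/z_top.png

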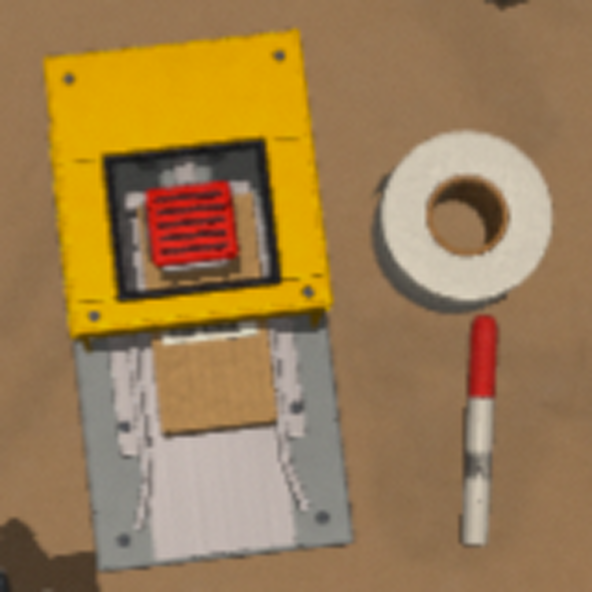

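View pics/z_scene.png

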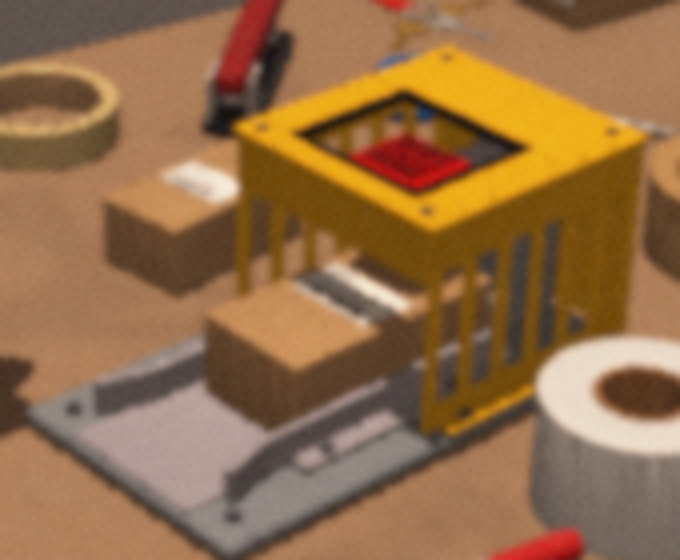

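View pics/zfull_top.png

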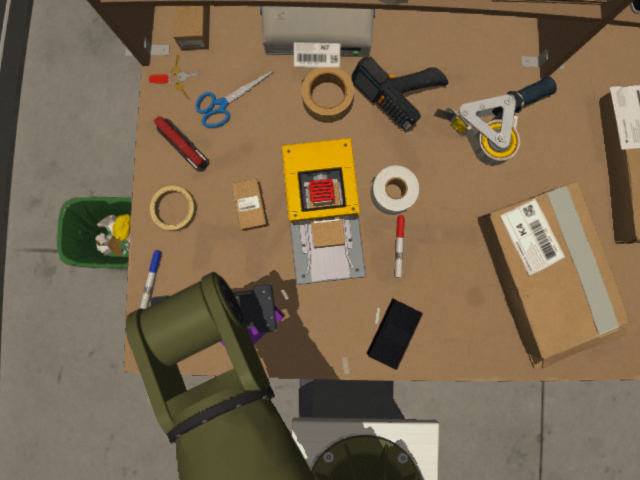

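The paddle is back up at (320,190), as at the start. The carton is unchanged with its rear edge at crop (165,437)–(277,423), and its neighbours have not moved.

```bash
python3 -c "
from cell import job
print(job.sign_off())"
```

```text
the job is handed in; nothing more can be done
None
```

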